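Unclip the round dust filter

ROBOT

A 6-joint arm with a two-finger parallel gripper is mounted at the origin on a cart in front of the work surface, level with it; the furniture and walls round the work are solid. World frame = base frame: x ahead of the robot, y to its left, z up, the work surface at z = 0. Lengths are in m, angles in rad, forces in N, time in s.
With the tool pointing down it reaches from about 0.275 to 0.725 m from the base axis. Payload 15.9 kg.
Tool frame: the origin (TCP) lies at the very end of the fingers, on their centre line; the grasp point (between the pads) lies grip_point_offset behind it (grip_point_offset is the distance from the TCP to the grasp point, in m); x points along the fingers, z is the direction in which the jaws open and shut, and the axes are right-handed (so a half turn about x gives the same grasp; the last joint's range is limited). The gripper opens to 85 mm and grips with 20 to 120 N. Pads are 22 mm wide; open, the fingers measure 114 mm over their backs; the gripper's body (76 mm by 85 mm) begins 54 mm behind the grasp point. The pads swing forward as they close: fully open they stand 13 mm farther back than shut.
Start: joints at [1.321, 0.213, -0.034, 1.323, 0, 1.571], TCP at [0.124, 0.484, 0.231] pointing down, gripper open.
Joint ranges: [-2.98, 2.98], [-0.74, 1.72], [-1.14, 1.35], [-2.1, 2.04], [-1.57, 1.44], [-3.14, 3.14]. Speed limits (rad/s): [1.89, 1.89, 2.39, 2.57, 3.14, 3.14].

INTERFACE

Orientations are given as a unit quaternion [w, x, y, z].
In Python, from workcell import * gives the robot as it stands. The module is installed in compiled form; this text tells all that it offers.
- The arm moves only by the tool apply_moves, never from a script. Its argument "increments" is a list of rows, each a list of 5 numbers: the shift along the tool's x, y, z in m, then the turn about the tool's x in degrees, then the finger opening in m, from 0 to 0.0854. A call has 1 to 10 rows; each row shifts and turns the commanded pose from where the row before left it, along the tool's axes as they then stand; what a row does not reach is not made up. A row lasts 1/8 s, in which the tool goes at most 62.5 mm and 10.7 degrees, less where a joint would pass 70% of its speed; a pose out of reach is approached as far as the arm can. A call with a gripper value outside its range is refused whole. The fingers move at their own pace and stop on an object; the grip force is fixed at half the most. Time passes only in rows, so rows that do not move let the fingers close. It gives the time, the measured TCP pose, the force and the opening at its end, in the units of the state.
- observe(): the state, without advancing time (a new reading comes with each control period).
- get_image(name): name is "scene" or "top" or "wrist"; returns a dict with "pixels" (480x640x3 uint8, red, green, blue), "range_z" (480x640 float32, m along the optical axis (not along the pixel's ray), 0 where there is no reading), "camera_matrix" (3x3 intrinsics, pixels), "rvec" (rotation vector, rad) and "tvec" (3), from world to camera coordinates, as OpenCV has them. Camera axes: x right, y down, z forward; pixel columns grow to the right and rows downward; lengths in m; the calibration is good to about 2 mm. A picture is of the moment at which its call begins.
- job_done(): hands the job in, once; it reports no verdict.
The state is a dict: "t": time; "joint_positions": joint angles; "dq": joint speeds; "effort": joint torques, N m; "ee_pos": TCP position; "tool_rot": TCP orientation; "force": force on the tool from outside, world axes, zero at the start; "wrist_torque": the same for the moment, N m; "grip_width": opening from 0.0 (shut) to 1.0 (fully open).
Only numpy, scipy, OpenCV 4.12 (cv2) and the standard library are available. Lean on these libraries where they do the work, as an engineer would, in place of code of your own. Each camera call takes 0.05 s, during which the arm holds its last target. There are 200 camera calls.

TASK

The round dust filter needs cleaning: squeeze its two spring tabs together to unclip it, lift it straight out of its snap-in holder and stand it upright on the free part of the grey tray's floor; set it down, do not drop it. Leave the square-topped cartridge clipped in its own holder.

Things in the scene. Friction and masses are not known exactly. Their poses are not given: they have to be found in the camera images.
- round_filter: White plastic cartridge to take out: round pleated top (26 mm diameter), 66 mm tall, foot 40 (x) x 27 (y) mm, about 0.16 kg. Origin: centre of underside, z up, at first 5 mm above the bench on the floor of its fixed grey holder (72 x 88 mm, top 27 mm above the bench: keep fingertips above). Tabs at +y and -y hook under the holder; unpinched it stays in. A lift of 30 mm clears it.
- pinch (a point): Midpoint between the round filter's two upright ribbed tabs, 42 mm above its origin, same axes. Flat pads face +y and -y: 22 mm wide (x), 26 to 58 mm above the origin, 50 mm across. Pinched along y, each slides in up to 7 mm (36 mm across) against a spring of 1.6 to 7.2 N, then stops solid; hooks are free from 5 mm. Keep pinching and lift by the tabs; released tabs spring out again.
- square_cartridge: Bystander, leave alone: white cartridge with the same foot, tabs and kind of holder as the round filter, but a low flat rectangular top (40 x 26 mm, 44 mm tall). Origin: centre of its underside. Which of the two stands behind the tray and which to its right varies.
- block_tray: Fixed shallow open grey tray, 155 (x) x 205 (y) mm, walls 22 mm high and 2.5 mm thick. Origin: centre of its underside, on the bench; inner floor 3 mm above it. Its +y half holds a steel disc (62 mm across, 11 mm high) and a gear (45 mm, 17 mm high); its -y half is empty, the middle of the free part at x = 0, y = -50 mm.
There are look-alikes about, which are no part of the job. Leave any purple or red look-alike of the round_filter alone.

How it is judged:
At the end, for the whole second after the job is handed in: The round filter stands upright (within 10 degrees) and still on the tray's floor (its underside less than 8 mm above the tray's), its centre inside the tray (within 70 mm of the tray's middle along x and 95 mm along y); the square cartridge is within 10 mm of where it was (x of round_filter in the frame of block_tray between -0.07 and 0.07 m and y of round_filter in the frame of block_tray between -0.095 and 0.095 m and z of round_filter in the frame of block_tray below 0.008 m and angle between round_filter's own z axis and vertical below 0.17 rad and linear speed of round_filter below 0.02 m/s and distance of square_cartridge from where it was at the start of the episode below 0.01 m); the robot touches nothing.
It fails at once if the square cartridge is pulled out of its holder (moved 10 mm or more) (distance of square_cartridge from where it was at the start of the episode above 0.01 m).
It fails at once if the round filter is dropped (falls untouched by the fingers at more than 0.7 m/s, as from 25 mm or higher) (contact force between the fingers and round_filter below 0.05 N and linear speed of round_filter above 0.7 m/s).
It also fails if it takes over 42 s, if anything falls off the work surface, if the arm or the gripper's body presses on something with over 40 N, if the wrist force passes 120 N, or if a joint passes its speed limit or range.

## Working session

There is one attempt and no reset: what is moved stays moved. The work goes in short steps, Python scripts to look and compute and a tool call to move; the robot and the scene stay as the last step left them, time stands still between calls to the robot, and variables do not carry over. Pictures are saved under pics/ and viewed, about 8 in all and at most 12, crops included, and the job is handed in when it is done.

Besides the shell and the picture viewer there is one more tool, called after "Call:" in YAML: its name, and indented under it one key for each argument. apply_moves: Moves the arm, as the interface text tells. Its arguments: {"type":"object","properties":{"increments":{"type":"array"}},"required":["increments"]}

```bash
mkdir -p pics; cat > h.py <<'E'
from workcell import *
import numpy as np, cv2
def grab(n,save=None):
    d=get_image(n)
    if save: cv2.imwrite('pics/'+save,d['pixels'][:,:,::-1])
    return d
def cloud(d):
    K=np.array(d['camera_matrix']);R=cv2.Rodrigues(np.array(d['rvec'],float))[0];t=np.array(d['tvec'],float).ravel()
    v,u=np.mgrid[:480,:640];z=d['range_z']
    P=np.stack([(u-K[0,2])/K[0,0]*z,(v-K[1,2])/K[1,1]*z,z],-1)
    W=(P-t)@R; W[z==0]=np.nan
    return W
E
python3 - <<'E'
from h import *
for n in ("top","scene"):
    d=grab(n,n+'0.png'); np.savez(''+n+'0.npz',W=cloud(d),px=d['pixels'])
s=observe();print(s)
import __main__; import workcell; print([k for k in dir(workcell) if 'grip' in k], getattr(workcell,'grip_point_offset',None))
E
```

```text
{'t': 0.1, 'joint_positions': array([ 1.32105617e+00,  2.13299745e-01, -3.49882686e-02,  1.32351163e+00,
        2.92766701e-06,  1.57082650e+00]), 'dq': array([ 0.00119923, -0.00141815,  0.001779  ,  0.00057553,  0.00089185,
       -0.00059965]), 'effort': array([-1.32816200e-03, -6.87246180e+01,  4.87811100e+01,  1.21384181e-02,
       -1.39240192e-04, -1.06967090e-05]), 'ee_pos': array([0.12349819, 0.48418666, 0.23087246]), 'tool_rot': array([ 0.55810557, -0.43404236,  0.55866706,  0.43360871]), 'force': array([ 0.81159042, -0.37011977,  0.2890232 ]), 'wrist_torque': array([ 0.04502192, -0.05593892, -0.0178451 ]), 'grip_width': 1.0003127546619988}
['grip_point_offset'] 0.0187
```

View pics/top0.png

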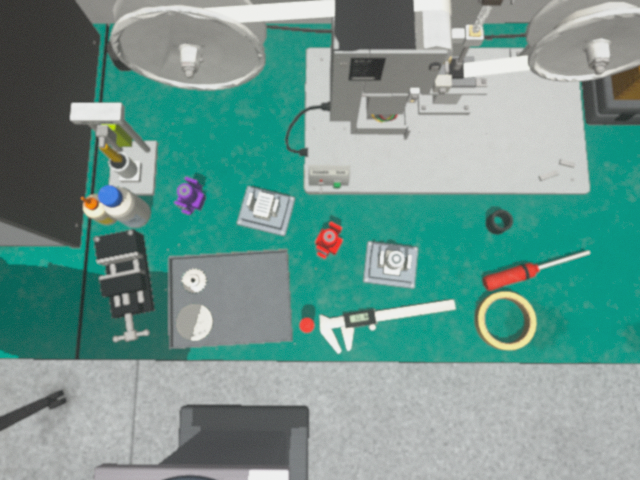

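View pics/scene0.png

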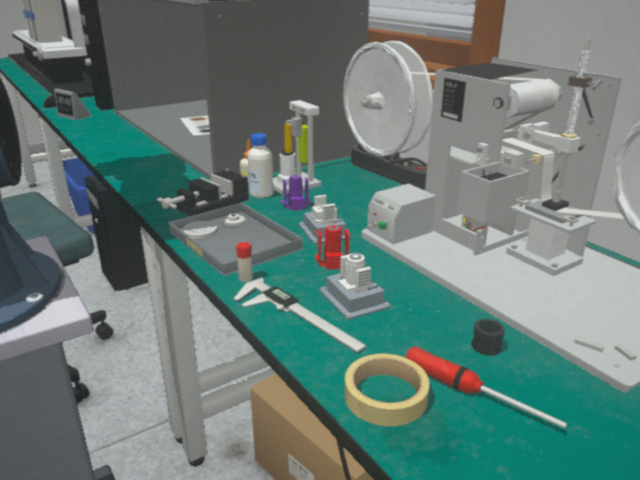

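The top view shows the round filter in its holder at (393,262), the square cartridge at (265,207), the tray at (230,300) with its free half on the right, and a red bottle (306,325) and red decoy (329,238) nearby.

```bash
python3 - <<'E'
from h import *
f=np.load('top0.npz');W=f['W'];px=f['px']
for n,(u,v) in dict(sq=(265,207),rd=(393,258),trayTL=(169,257),trayTR=(289,250),trayBR=(292,342),trayBL=(170,347),floor=(255,310),redbot=(306,325),reddec=(329,238),H1=(369,241),H2=(418,243),H3=(416,287),H4=(364,282),cal=(330,322),cal2=(455,305),base=(245,440)).items(): print(n,(u,v),W[v,u].round(4))
# holder mask and filter tops
m=np.zeros((480,640),bool);m[230:300,355:430]=1
h=W[...,2]
for lo,hi in((.02,.032),(.05,.075)):
    k=m&(h>lo)&(h<hi);P=W[k][:,:2];
    print(lo,hi,k.sum(),P.mean(0),cv2.minAreaRect((P*1000).astype(np.float32)))
c=cv2.resize(px[222:302,345:440],None,fx=8,fy=7.5,interpolation=cv2.INTER_CUBIC)
c=cv2.resize(px[227:302,345:445],None,fx=8,fy=8,interpolation=cv2.INTER_CUBIC)
cv2.imwrite('pics/crop.png',c[:,:,::-1])
np.set_printoptions(linewidth=250)
print((h[244:280:2,378:412:2]*1000).round())
E
```

```text
sq (265, 207) [ 0.5757 -0.1162  0.0487]
rd (393, 258) [ 0.486  -0.3272  0.0723]
trayTL (169, 257) [0.4932 0.0494 0.0224]
trayTR (289, 250) [ 0.5097 -0.1553  0.002 ]
trayBR (292, 342) [ 0.3517 -0.1628  0.0011]
trayBL (170, 347) [0.3423 0.0393 0.0202]
floor (255, 310) [ 0.405  -0.0986  0.0034]
redbot (306, 325) [ 0.3791 -0.1876  0.0593]
reddec (329, 238) [ 0.5199 -0.2242  0.064 ]
H1 (369, 241) [ 0.5259 -0.2955  0.005 ]
H2 (418, 243) [ 5.237e-01 -3.820e-01 -2.000e-04]
H3 (416, 287) [ 0.4467 -0.3768 -0.0042]
H4 (364, 282) [ 0.4544 -0.2862  0.0008]
cal (330, 322) [ 0.3855 -0.2272  0.0038]
cal2 (455, 305) [ 0.4158 -0.4417  0.0006]
base (245, 440) [ 0.1102 -0.0283 -0.4498]
0.02 0.032 913 [ 0.48418371 -0.32915259] ((485.8987731933594, -331.47894287109375), (73.2528305053711, 56.799503326416016), 82.77220153808594)
0.05 0.075 354 [ 0.48452615 -0.3304539 ] ((484.9057312011719, -331.2531433105469), (51.41520690917969, 25.54939079284668), 83.2996597290039)
[[29.  5.  3.  6.  7.  2.  5.  4.  7.  1. -3. -2.  2. -2. -1.  0.  1.]
 [29. 28. 27. 28. 28. 26. 27. 26. 24.  6.  7.  4.  4.  4.  5.  2.  2.]
[... 437 characters left out ...]
63. 26. 48. 72. 70. 72. 71. 71. 73. 72. 68. 20. 51. 64. 63.]
 [51. 61. 63. 31. 50. 66. 72. 73. 72. 70. 71. 71. 70. 22. 52. 63. 61.]
 [52. 59. 10. 31. 47. 55. 70. 73. 70. 70. 71. 72.  7. 32. 57. 65. 27.]
 [37.  7.  8. 32. 31. 52. 55. 62. 64. 71. 63. 13.  8. 31. 55. 62. 27.]
 [26. 26. 27. 31. 30. 31. 47. 44. 45. 53. 31.  8. 10. 37. 52. 55. 28.]
 [25. 25. 27. 29. 30. 29. 30. 31. 32. 34. 33.  5.  4.  6. 21. 27. 27.]
 [26. 26. 17. 30. 31. 32. 30. 31. 32. 30. 30. 28. 25. 26. 25. 27. 28.]
 [26. 27. 26. 29. 29. 18. 22. 26. 28. 31. 30. 28. 29. 25. 26. 28. 29.]
 [26. 27. 27. 25. 26. 26. 27. 28. 25. 28. 27. 28. 27. 27. 25. 29. 28.]
 [ 9. 15. 17. 19. 23. 27. 26. 28. 27. 27. 26. 26. 27. 26. 27. 28. 26.]]
```

View pics/crop.png

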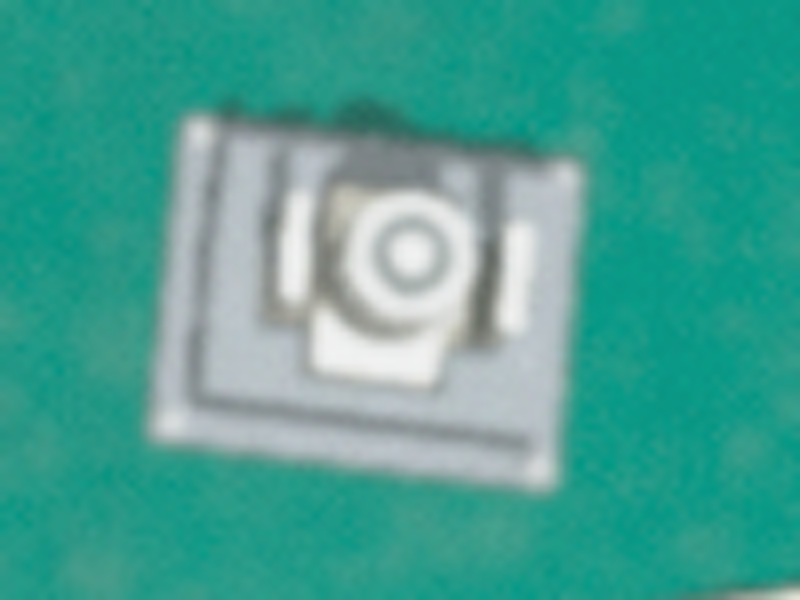

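The crop shows the round filter's tabs at left and right of the round top (crop px 295,245 and 515,275), so the pinch axis is along world y, with yaw about -7°. I'll plan the transit next.

```bash
cat >> h.py <<'E'
from scipy.spatial.transform import Rotation as Ro
def pose():
    s=observe();q=s['tool_rot'];return s,Ro.from_quat([q[1],q[2],q[3],q[0]]).as_matrix()
E
python3 - <<'E'
from h import *
s,R=pose();print(s['ee_pos'],R.round(3))
a=np.vstack([np.load(n)['W'].reshape(-1,3) for n in('top0.npz','scene0.npz')])
for x0 in np.arange(.2,.7,.1):
  print(round(x0,1),[(round(y0,1),round(float(np.nanpercentile(q[:,2],99.5)),2)) for y0 in np.arange(-.5,.6,.1) for q in [a[(a[:,0]>x0)&(a[:,0]<x0+.1)&(a[:,1]>y0)&(a[:,1]<y0+.1)&(a[:,2]>-.05)]] if len(q)>5])
# desired jaw dir for pinch: world angle 83.3deg
z=R[:,2];print('jaw ang',np.degrees(np.arctan2(z[1],z[0])))
d=np.array([.485,-.331])-s['ee_pos'][:2];print('tool xyz to target', R.T@np.r_[d,0])
m=(a[:,0]>.3)&(a[:,0]<.55)&(a[:,1]>-.2)&(a[:,1]<.09)&(a[:,2]>.016)&(a[:,2]<.026);P=a[m]
print('tray rim',cv2.minAreaRect((P[:,:2]*1000).astype(np.float32)))
E
```

```text
[0.12349819 0.48418666 0.23087246] [[-0.    -0.969  0.247]
 [-0.001  0.247  0.969]
 [-1.     0.    -0.001]]
0.2 []
0.3 [(np.float64(-0.5), 0.03), (np.float64(-0.4), 0.01), (np.float64(-0.3), 0.05), (np.float64(-0.2), 0.06), (np.float64(-0.1), 0.02), (np.float64(-0.0), 0.04), (np.float64(0.1), 0.05), (np.float64(0.2), 0.0), (np.float64(0.3), 0.0), (np.float64(0.4), 0.0), (np.float64(0.5), 0.0)]
0.4 [(np.float64(-0.5), 0.03), (np.float64(-0.4), 0.07), (np.float64(-0.3), 0.05), (np.float64(-0.2), 0.02), (np.float64(-0.1), 0.02), (np.float64(-0.0), 0.05), (np.float64(0.1), 0.05), (np.float64(0.2), 0.0), (np.float64(0.3), 0.0), (np.float64(0.4), 0.0), (np.float64(0.5), 0.0)]
0.5 [(np.float64(-0.5), 0.0), (np.float64(-0.4), 0.03), (np.float64(-0.3), 0.07), (np.float64(-0.2), 0.06), (np.float64(-0.1), 0.06), (np.float64(-0.0), 0.1), (np.float64(0.1), 0.13), (np.float64(0.2), 0.38), (np.float64(0.3), 0.02), (np.float64(0.4), 0.36), (np.float64(0.5), 0.36)]
0.6 [(np.float64(-0.5), 0.02), (np.float64(-0.4), 0.02), (np.float64(-0.3), 0.09), (np.float64(-0.2), 0.09), (np.float64(-0.1), 0.03), (np.float64(-0.0), 0.18), (np.float64(0.1), 0.18), (np.float64(0.2), 0.38), (np.float64(0.4), 0.02), (np.float64(0.5), 0.02)]
jaw ang 75.68921418467721
tool xyz to target [ 0.00070126 -0.55178312 -0.70053389]
tray rim ((422.5887756347656, -45.81817626953125), (198.05845642089844, 271.6978759765625), 17.074199676513672)
```

Call:
apply_moves:
  increments:
    - [0, -0.02, -0.016, 0, 0.085]
    - [0, -0.036, -0.03, 0, 0.085]
    - [0, -0.036, -0.03, 0, 0.085]
    - [0, -0.036, -0.03, 0, 0.085]
    - [0, -0.036, -0.03, 0, 0.085]
    - [0, -0.036, -0.03, 0, 0.085]
    - [0, -0.036, -0.03, 0, 0.085]
    - [0, -0.034, -0.028, 0, 0.085]

```text
t: 1.1
ee_pos: [0.3304, 0.1992, 0.2312]
tool_rot: [0.558, -0.434, 0.558, 0.434]
force: [1.2, 0.4, -0.7]
grip_width: 0.993
```

```bash
python3 - <<'E'
from h import *
s,R=pose();print(s['t'],s['ee_pos'],s['joint_positions'].round(3))
print(R.T@(np.array([.485,-.331,.15])-s['ee_pos']), np.degrees(np.arctan2(R[1,2],R[0,2])))
E
```

```text
1.1 [0.33041707 0.19921022 0.23123586] [ 0.543 -0.021 -0.296  1.296 -0.     0.792]
[ 0.08126003 -0.28091204 -0.47550316] 75.6812925427442
```

Call:
apply_moves:
  increments:
    - [0, -0.028, -0.0475, 0, 0.085]
    - [0, -0.028, -0.0475, 0, 0.085]
    - [0, -0.028, -0.0475, 0, 0.085]
    - [0, -0.028, -0.0475, 0, 0.085]
    - [0, -0.028, -0.0475, 0, 0.085]
    - [0, -0.028, -0.0475, 0, 0.085]
    - [0, -0.028, -0.0475, 0, 0.085]
    - [0.02, -0.028, -0.0475, 0, 0.085]
    - [0.03, -0.028, -0.0475, 0, 0.085]
    - [0.03, -0.029, -0.0475, -7.6, 0.085]

```text
t: 2.35
ee_pos: [0.4845, -0.3301, 0.1506]
tool_rot: [0.528, -0.47, 0.528, 0.47]
force: [0.9, 0.8, -0.7]
grip_width: 0.999
```

Call:
apply_moves:
  increments:
    - [0, 0, 0, 0, 0.07]
    - [0, 0, 0, 0, 0.07]

```text
t: 2.6
ee_pos: [0.4842, -0.3278, 0.1517]
tool_rot: [0.529, -0.469, 0.529, 0.47]
force: [-0.1, 0.1, 0.4]
grip_width: 0.82
```

```bash
python3 - <<'E'
from h import *
d=grab('wrist','w1.png');W=cloud(d);h=W[...,2]
s,R=pose();print(s['t'],s['ee_pos'],s['joint_positions'].round(3),s['grip_width'])
print(R.T@(np.array([.485,-.331,.031])-s['ee_pos']), np.degrees(np.arctan2(R[1,2],R[0,2])))
m=(abs(W[...,0]-.485)<.05)&(abs(W[...,1]+.331)<.05)
for lo,hi in((.055,.066),(.066,.08),(.055,.08)):
    P=W[m&(h>lo)&(h<hi)][:,:2];
    if len(P): print(lo,len(P),P.mean(0),P.min(0),P.max(0),cv2.minAreaRect((P*1000).astype(np.float32)))
np.savez('w1.npz',W=W)
E
```

```text
2.65 [ 0.48447298 -0.32752108  0.15239035] [-0.595  0.412  0.039  1.198  0.    -0.477] 0.8203006203185614
[ 0.12139064 -0.00088751 -0.00339446] 83.25815176646735
0.055 1034 [ 0.48317237 -0.33077566] [ 0.47255738 -0.35704199] [ 0.4998886  -0.30473258] ((484.994384765625, -330.70794677734375), (51.324222564697266, 24.97437858581543), 83.3341293334961)
0.066 1541 [ 0.48555282 -0.33074527] [ 0.47327488 -0.34367753] [ 0.49907469 -0.31830182] ((486.36309814453125, -331.1050720214844), (25.16216468811035, 25.36734390258789), 31.308164596557617)
0.055 2575 [ 0.48459695 -0.33075747] [ 0.47255738 -0.35704199] [ 0.4998886  -0.30473258] ((485.8352966308594, -330.7953796386719), (51.19318771362305, 26.656105041503906), 84.77362823486328)
```

View pics/w1.png

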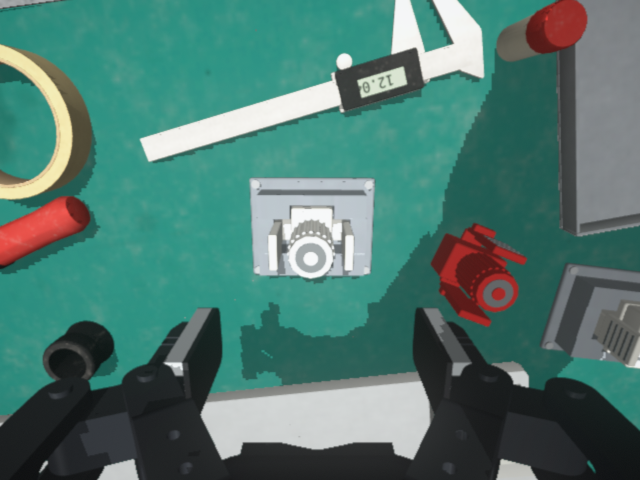

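The wrist view confirms the filter centred at (312,257), tabs left and right at (275,248) and (350,248), aligned with the jaws. I'll go part way down and measure the real fingertip height.

Call:
apply_moves:
  increments:
    - [0.02, -0.001, -0.003, 0, 0.07]
    - [0.03, 0, 0, 0, 0.07]
    - [0.03, 0, 0, 0, 0.07]
    - [0.02, 0, 0, 0, 0.07]
    - [0, 0, 0, 0, 0.07]

```text
t: 3.28
ee_pos: [0.4848, -0.33, 0.0519]
tool_rot: [0.528, -0.47, 0.528, 0.47]
force: [-0.8, -0.8, -0.5]
grip_width: 0.818
```

```bash
python3 - <<'E'
from h import *
W=np.load('w1.npz')['W'];h=W[...,2]
m=np.zeros((480,640),bool);m[300:420,100:520]=1
m&=(h>.1)&(h<.3)
P=W[m];print('finger z at tcp .1524: min',np.percentile(P[:,2],[0.5,2,5]))
s,R=pose();print(s['t'],s['ee_pos'],s['force'],s['grip_width'])
print(R.T@(np.array([.485,-.331,.031])-s['ee_pos']))
E
```

```text
finger z at tcp .1524: min [0.160997   0.16397162 0.16745956]
3.275 [ 0.48477175 -0.32999302  0.0518659 ] [-0.82637849 -0.77551457 -0.50593009] 0.8175564431093602
[ 0.02086518 -0.00035942 -0.00098326]
```

Call:
apply_moves:
  increments:
    - [0.015, 0, -0.001, 0, 0.07]
    - [0.006, 0, 0, 0, 0.07]
    - [0, 0, 0, 0, 0.055]
    - [0, 0, 0, 0, 0.04]
    - [0, 0, 0, 0, 0.025]
    - [0, 0, 0, 0, 0.025]
    - [0, 0, 0, 0, 0.025]
    - [0, 0, 0, 0, 0.025]

```text
t: 4.28
ee_pos: [0.4855, -0.3323, 0.0327]
tool_rot: [0.529, -0.47, 0.528, 0.469]
force: [-7.0, 7.1, 26.3]
grip_width: 0.359
```

```bash
python3 - <<'E'
from h import *
d=grab('wrist');cv2.imwrite('pics/w2.png',d['pixels'][150:,100:540,::-1]);d2=grab('scene')
cv2.imwrite('pics/s2.png',cv2.resize(d2['pixels'][200:340,270:430],None,fx=4,fy=4,interpolation=cv2.INTER_CUBIC)[:,:,::-1])
s,R=pose();print(s['t'],s['ee_pos'],s['force'],s['wrist_torque'],s['grip_width'])
E
```

```text
4.375 [ 0.48551151 -0.33226129  0.03273552] [-5.93308243  7.96771734 23.88200924] [ 1.74497457  1.41720528 -0.00439402] 0.36281873772356205
```

View pics/w2.png

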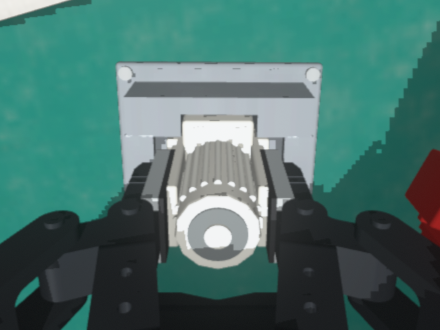

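View pics/s2.png

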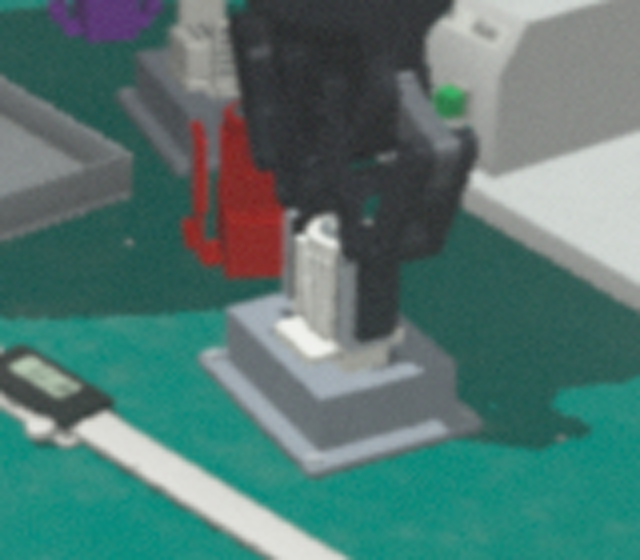

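The wrist crop shows both pads on the tabs (at px 160,190 and 275,190), pressed in against the body. In the scene crop the fingertips are clear above the holder. The upward force comes from the pads swinging forward as they shut. I'll lift gently.

Call:
apply_moves:
  increments:
    - [-0.003, 0, 0, 0, 0.025]
    - [-0.004, 0, 0, 0, 0.025]
    - [-0.006, 0, 0, 0, 0.025]
    - [-0.006, 0, 0, 0, 0.025]

```text
t: 4.88
ee_pos: [0.485, -0.3323, 0.0502]
tool_rot: [0.528, -0.47, 0.528, 0.47]
force: [0.2, -1.5, -1.8]
grip_width: 0.358
```

Call:
apply_moves:
  increments:
    - [-0.01, 0, 0, 0, 0.025]
    - [-0.015, 0, 0, 0, 0.025]
    - [-0.015, 0, 0, 0, 0.025]
    - [-0.015, 0, 0, 0, 0.025]
    - [-0.01, 0, 0, 0, 0.025]
    - [0, 0, 0, 0, 0.025]

```text
t: 5.62
ee_pos: [0.4854, -0.3325, 0.1156]
tool_rot: [0.529, -0.47, 0.528, 0.469]
force: [0.8, 0.5, -2.6]
grip_width: 0.352
```

```bash
python3 - <<'E'
from h import *
d2=grab('scene')
cv2.imwrite('pics/s3.png',cv2.resize(d2['pixels'][170:340,240:430],None,fx=3,fy=3,interpolation=cv2.INTER_CUBIC)[:,:,::-1])
s,R=pose();print(s['t'],s['ee_pos'],s['force'],s['grip_width'])
T=np.array([.427,-.107,s['ee_pos'][2]]);print(R.T@(T-s['ee_pos']))
# tray rim from top cloud: wall points
W=np.load('top0.npz')['W'].reshape(-1,3)
m=(W[:,0]>.32)&(W[:,0]<.53)&(W[:,1]>-.175)&(W[:,1]<.07)&(W[:,2]>.018)&(W[:,2]<.027)
P=W[m];
for c,lo,hi in((0,.33,.36),(0,.485,.52),(1,-.17,-.14),(1,.035,.06)):
    q=P[(P[:,c]>lo)&(P[:,c]<hi)]; o=1-c; print(c,len(q),np.median(q[:,c]),np.polyfit(q[:,o]-(-.05 if o else .42),q[:,c],1))
E
```

```text
5.675 [ 0.48506102 -0.3323427   0.11487283] [-0.15810344 -0.87101385 -1.56178527] 0.3539797856755747
[-4.70352574e-05  8.39958743e-02  2.17014066e-01]
0 204 0.3495622713920749 [-0.05214221  0.34913249]
0 224 0.5006890840927115 [-0.05885266  0.49977187]
1 168 -0.15569836093128359 [ 0.04934728 -0.15486546]
1 200 0.04587860183972495 [0.04878234 0.04543925]
```

View pics/s3.png

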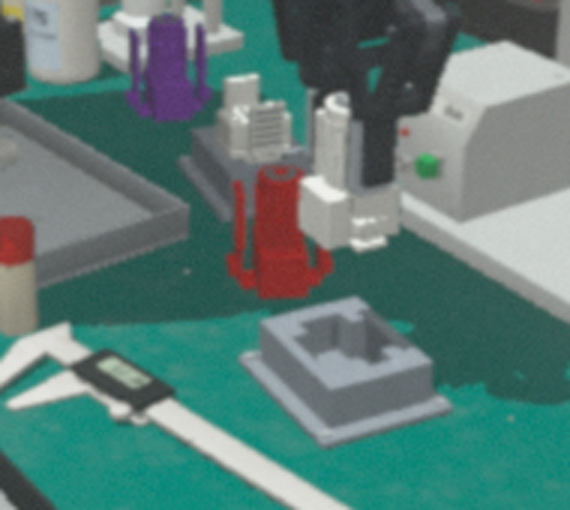

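The filter is out and upright in the fingers (crop px 340,200), and the holder at (350,370) is empty. Carrying it to the tray.

Call:
apply_moves:
  increments:
    - [0, 0.006, 0.014, 0, 0.025]
    - [0, 0.011, 0.029, 0, 0.025]
    - [0, 0.013, 0.034, 0, 0.025]
    - [0, 0.013, 0.034, 0, 0.025]
    - [0, 0.013, 0.034, 0, 0.025]
    - [0, 0.013, 0.034, 0, 0.025]
    - [0, 0.01, 0.026, 0, 0.025]
    - [0, 0.005, 0.014, 0, 0.025]
    - [0, 0, 0, 0, 0.025]

```text
t: 6.8
ee_pos: [0.4268, -0.1043, 0.1147]
tool_rot: [0.528, -0.47, 0.528, 0.47]
force: [-0.3, -0.7, -2.0]
grip_width: 0.354
```

Call:
apply_moves:
  increments:
    - [0.015, 0, 0, 0, 0.025]
    - [0.025, 0, 0, 0, 0.025]
    - [0.02, 0, 0, 0, 0.025]
    - [0.01, 0, 0, 0, 0.025]
    - [0.004, 0, 0, 0, 0.025]
    - [0, 0, 0, 0, 0.025]

```text
t: 7.55
ee_pos: [0.4274, -0.1052, 0.041]
tool_rot: [0.529, -0.47, 0.528, 0.47]
force: [0.1, -0.5, -1.9]
grip_width: 0.351
```

```bash
python3 - <<'E'
from h import *
d2=grab('scene')
cv2.imwrite('pics/s4.png',cv2.resize(d2['pixels'][150:290,160:340],None,fx=3.5,fy=3.5,interpolation=cv2.INTER_CUBIC)[:,:,::-1])
s,R=pose();print(s['t'],s['ee_pos'],s['force'],s['grip_width'],R[:,0])
E
```

```text
7.6 [ 0.42747378 -0.10520566  0.0412221 ] [-0.4168081  -0.13112891 -2.42630563] 0.3589449136657285 [ 5.58159241e-04 -1.97054575e-04 -9.99999825e-01]
```

View pics/s4.png

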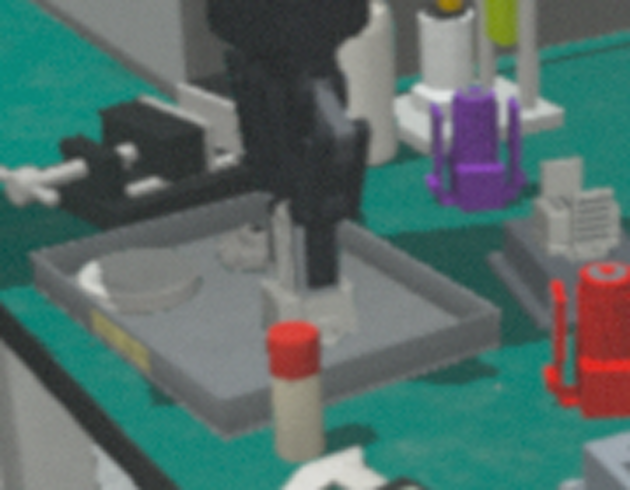

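The filter hangs upright just above the free floor (crop px 305,300), clear of the walls. Lowering it to contact.

Call:
apply_moves:
  increments:
    - [0.003, 0, 0, 0, 0.025]
    - [0.002, 0, 0, 0, 0.025]
    - [0.002, 0, 0, 0, 0.025]
    - [0.001, 0, 0, 0, 0.025]
    - [0, 0, 0, 0, 0.025]

```text
t: 8.22
ee_pos: [0.4271, -0.105, 0.0327]
tool_rot: [0.528, -0.47, 0.528, 0.47]
force: [0.0, -0.1, -1.8]
grip_width: 0.354
```

Call:
apply_moves:
  increments:
    - [0.001, 0, 0, 0, 0.025]
    - [0, 0, 0, 0, 0.025]

```text
t: 8.48
ee_pos: [0.4271, -0.105, 0.0317]
tool_rot: [0.528, -0.47, 0.528, 0.47]
force: [-0.7, -0.0, -0.9]
grip_width: 0.351
```

Call:
apply_moves:
  increments:
    - [0.001, 0, 0, 0, 0.025]
    - [0, 0, 0, 0, 0.025]

```text
t: 8.72
ee_pos: [0.4273, -0.105, 0.0313]
tool_rot: [0.529, -0.47, 0.528, 0.47]
force: [-4.9, 0.2, 12.1]
grip_width: 0.354
```

Contact made (12 N). Releasing in steps, then retreating.

Call:
apply_moves:
  increments:
    - [0, 0, 0, 0, 0.036]
    - [0, 0, 0, 0, 0.042]
    - [0, 0, 0, 0, 0.048]
    - [0, 0, 0, 0, 0.055]
    - [0, 0, 0, 0, 0.065]
    - [0, 0, 0, 0, 0.07]
    - [0, 0, 0, 0, 0.07]

```text
t: 9.6
ee_pos: [0.4272, -0.105, 0.0308]
tool_rot: [0.528, -0.47, 0.528, 0.47]
force: [0.5, -0.2, 0.3]
grip_width: 0.823
```

Call:
apply_moves:
  increments:
    - [-0.005, 0, 0, 0, 0.07]
    - [-0.015, 0, 0, 0, 0.07]
    - [-0.025, 0, 0, 0, 0.07]
    - [-0.03, 0, 0, 0, 0.07]
    - [-0.03, 0, 0, 0, 0.07]
    - [-0.03, 0, 0, 0, 0.07]
    - [-0.01, 0, 0, 0, 0.07]
    - [0, 0, 0, 0, 0.07]
    - [0, 0, 0, 0, 0.07]

```text
t: 10.72
ee_pos: [0.4266, -0.1049, 0.1748]
tool_rot: [0.528, -0.469, 0.529, 0.47]
force: [0.2, -0.1, 0.3]
grip_width: 0.821
```

```bash
python3 - <<'E'
from h import *
d=grab('wrist','w5.png');W=cloud(d);h=W[...,2]
m=(abs(W[...,0]-.427)<.05)&(abs(W[...,1]+.105)<.05)&(h>.05)&(h<.08)
P=W[m];T=P[P[:,2]>.064];print(P[:,:2].mean(0),np.median(T,0),cv2.minAreaRect((P[:,:2]*1000).astype(np.float32)))
A=np.c_[T[:,:2]-T[:,:2].mean(0),np.ones(len(T))];print('top plane',np.linalg.lstsq(A,T[:,2],rcond=None)[0])
W2=cloud(grab('top'));W0=np.load('top0.npz')['W']
for X in(W0,W2):
    k=(abs(X[...,0]-.575)<.05)&(abs(X[...,1]+.116)<.05)&(X[...,2]>.04)&(X[...,2]<.075);print('square',k.sum(),X[k].mean(0))
s=observe();print(s['t'],s['ee_pos'],s['force'],s['grip_width'])
E
```

```text
[ 0.42619722 -0.10395655] [ 0.42721258 -0.10404324  0.06966945] ((427.77642822265625, -104.2131118774414), (51.23395919799805, 26.915851593017578), 83.43074035644531)
top plane [ 0.03916913 -0.00290341  0.06959563]
square 508 [ 0.58006301 -0.11203629  0.05071576]
square 159 [ 0.58189707 -0.12764457  0.05218159]
10.825 [ 0.42664522 -0.1048494   0.17487946] [-0.25420419 -0.64595242  0.20698358] 0.8171588996118622
```

View pics/w5.png

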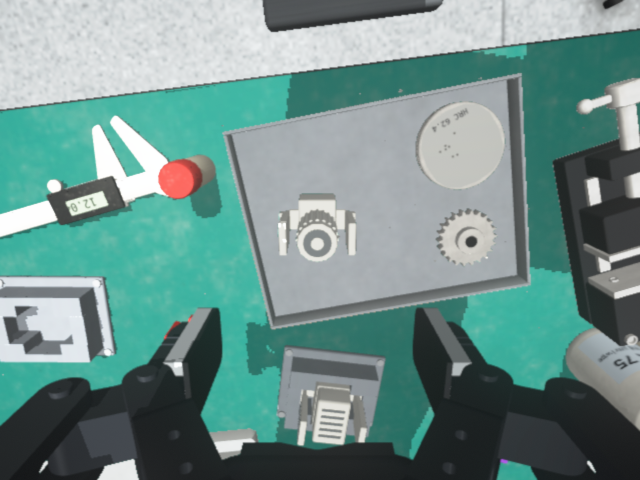

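The filter stands upright on the free half of the floor (318,235), with the square cartridge still in its holder (330,415) and the gripper well clear. The lower "square" point count in the second top image is because the arm hides part of it.

```bash
python3 -c "
from workcell import *
print(job_done())"
```

```text
the job is handed in; nothing more can be done
None
```

I took the round filter out by pinching its two tabs and set it down upright on the free half of the tray floor. I handed the job in at about 10.8 s of the 42 s allowed; no verdict was reported.

**Lift and placing:** I lifted it straight out, lowered it until the floor pushed back with about 12 N, and opened the fingers in steps. The arm then backed off to about 175 mm above the bench, touching nothing.

**Final position:** The last wrist image puts the filter at about (0.427, −0.104), close to the middle of the free part. Its top is at z ≈ 0.070, which matches its underside resting on the 3 mm floor. The fitted tilt of its top is about 2°, within the 10° limit.

**Checks that disagreed:**
- **Square cartridge:** The last top view gave its centre 16 mm off in y, with 159 depth points instead of 508. I put this down to the arm hiding part of it. The wrist image shows it still seated in its holder, but I did not measure its position again.
- **Jaw opening:** The jaws read about 30 mm while gripping, where I expected 36 mm at the tabs' stops. The images showed both pads on the tabs, and the filter came out and stayed upright.

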